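# Set the reference probe upright in its holder

## Robot

A 7-joint arm with a two-finger parallel gripper is mounted at the origin on the work surface. World frame = base frame: x ahead of the robot, y to its left, z up, the work surface at z = 0. Lengths are in mm, angles in rad, forces in N, time in s.
With the tool pointing down it reaches from about 350 to 900 mm from the base axis. Payload 19.9 kg.
Tool frame: the origin (TCP) lies midway between the tips of the shut fingers; the grasp point (between the pads) lies 19 mm behind it; x points along the fingers, y is the direction in which the jaws open and shut, and the axes are right-handed (so a half turn about x gives the same grasp; the last joint's range is limited). The gripper opens to 94 mm and grips with 3 to 60 N. Pads are 16 mm wide; open, the fingers measure 119 mm over their backs; the gripper's body (75 mm by 177 mm) begins 78 mm behind the grasp point.
Start: joints at [1.286, 0.417, -0.01, 1.614, 0.005, 1.111, -0.053], TCP at [150.865, -606.497, 205.425] pointing down, gripper open.
Joint ranges: [-2.81, 2.81], [-0.39, 2.02], [-1.27, 1.25], [0.06, 2.57], [-1.19, 4.33], [0.19, 2], [-2.82, 2.82]. Speed limits (rad/s): [1.89, 1.89, 2.39, 2.39, 3.01, 3.01, 3.01].

## Interface

Orientations are given as a unit quaternion [w, x, y, z].
In Python, from station import state, vision, sign_off, masks_of gives the robot as it stands. The module is installed in compiled form; this text tells all that it offers.
- The arm moves only by the tool step_arm, never from a script. Its argument "increments" is a list of rows, each a list of 7 numbers: the shift along the tool's x, y, z in units of 30 mm (1.0 is 30 mm), then the turn, a rotation vector about the tool's x, y, z in units of 6 degrees (1.0 is 6 degrees), then the closure, from 0 (fully open) to 1 (shut). A call has 1 to 10 rows; each row shifts and turns the commanded pose from where the row before left it, along the tool's axes as they then stand; what a row does not reach is not made up. A row lasts 1/12 s, in which the tool goes at most 41.7 mm and 7.16 degrees, less where a joint would pass 70% of its speed; a pose out of reach is approached as far as the arm can. A call is refused whole if a number of a shift passes 1 or a number of a turn 1, either way. A call with a gripper value outside its range is refused whole. The fingers move at their own pace and stop on an object; the grip force is fixed at half the most. Time passes only in rows, so rows that do not move let the fingers close. It gives the time, the measured TCP pose, the force and the opening at its end, in the units of the state.
- state(): the state, without advancing time (a new reading comes with each control period).
- vision.grab_frame(name): name is "scene" or "top" or "wrist"; returns a dict with "image" (384x512x3 uint8, red, green, blue), "z_map" (384x512 float32, mm along the optical axis (not along the pixel's ray), 0 where there is no reading), "fx", "fy", "cx", "cy" (pixels), "extrinsics" (4x4, takes a point from world to camera coordinates). Camera axes: x right, y up, looking along -z (the intrinsics and any distortion apply to the point x, -y, -z); pixel columns grow to the right and rows downward; lengths in mm; the calibration is good to about 2 mm. A picture is of the moment at which its call begins.
- sign_off(): hands the job in, once; it reports no verdict.
Trained networks look in the newest picture that a camera, given by its name, has taken for a name from the list of things; names that differ only in an ending like _2 or _b are one class to them, and where a whole thing is asked for, a point or a joint stands for the part that bears it (a point fixed in the world has none). Each returns a list of dicts, best first, with "p" (0 to 1); they miss things now and then, are a little off and sometimes report something else, mostly with a low value. They report only what shows in the picture. A call takes as long as a camera call. They do not tell look-alikes from the thing itself.
- masks_of(camera, target): "pixels" (384x512 bool, what is visible of it) and "rect" ([left, top, width, height] in pixels, round what is visible of it).
The state is a dict: "t": time; "joint_pos": joint angles; "dq": joint speeds; "tau": joint torques, N m; "position": TCP position; "orientation": TCP orientation; "ft_force": force on the tool from outside, world axes, zero at the start; "moment": the same for the moment, N m; "opening": finger opening in mm.
Only numpy, scipy, OpenCV 4.12 (cv2) and the standard library are available. Lean on these libraries where they do the work, as an engineer would, in place of code of your own. Each camera call takes 0.05 s, during which the arm holds its last target. There are 200 camera calls.

## Task

Grip the probe with the orange knob firmly by its knob and lift it clear of its rest as it lies; then ease your grip until it swings down and hangs plumb and still from your fingers. Grip it firmly again, lower it fully home into the funnel-mouthed holder without dropping it, and let go. Leave the blue-knobbed probe where it lies.

Things in the scene. Friction and masses are not known exactly. Their poses are not given: they have to be found in the camera images.
- probe: Reference probe, about 90 g: orange ball knob, 30 mm diameter, on a 12 mm steel stem. Origin: knob centre; z runs along the stem from tip to knob; tip 140 mm from the origin, balance point about 70 mm. Gripped across the knob it stays as it is at 20 N or more; at 3 to 6 N it swings about the line between the pads, is plumb and still in about 3 s, and slips down up to about 10 mm, yet is carried.
- rest_a: Fixed grey rest on which the orange-knobbed probe lies level at the start, stem axis 50 mm above the bench, in two V notches 40 and 110 mm from the knob's centre. Rest 110 x 50 mm; the knob overhangs its end, free on all sides. Origin: centre of its underside; x runs from knob to tip.
- spare: Spare probe, not to be moved: same as the reference probe but with a blue knob, lying in the same way on a second grey rest.
- holder_mouth (a point): Centre of the mouth (102 mm above the bench) of the fixed holder: upright aluminium tube with a funnel mouth on a black foot 100 mm square. Funnel about 50 mm wide inside at the top, narrowing over 25 mm to an 18 mm bore whose floor is 85 mm below the mouth. With the probe fully home its knob's centre is 55 mm above this point. z up.
Not all that is in view belongs to the job. Of the things that look like the part that bears holder_mouth, the smaller one is meant.

How it is judged (in metres and radians):
On the way, in this order (a step that is already met when the one before it is completed fails the run):
1. the orange-knobbed probe is lifted clear of its rest in a firm grip, still lying across (height (world z) of probe above 0.09 m and angle between probe's own z axis and vertical above 0.6 rad and contact force between the fingers and probe above 20 N), for 0.1 s.
2. in an eased grip it hangs plumb (within 12 degrees) and nearly still, in the air (height (world z) of probe above 0.16 m and angle between probe's own z axis and vertical below 0.21 rad and contact force between the fingers and probe between 0.5 and 20 N and angular speed of probe below 1 rad/s), for 0.2 s.
3. it is gripped firmly again, hanging plumb in the air (height (world z) of probe above 0.16 m and angle between probe's own z axis and vertical below 0.21 rad and contact force between the fingers and probe above 20 N), for 0.1 s.
At the end, for the whole second after the job is handed in: The orange-knobbed probe stands in the holder at rest and released: knob centre within 25 mm of the holder's axis and no more than 68 mm above the mouth (55 mm when fully home), leaning less than 0.2 rad, the blue-knobbed probe within 20 mm of its start (horizontal distance between probe and holder_mouth below 0.025 m and angle between probe's own z axis and vertical below 0.2 rad and z of probe in the frame of holder_mouth below 0.068 m and linear speed of probe below 0.05 m/s and distance of spare from where it was at the start of the episode below 0.02 m); the robot touches nothing.
It fails at once if the blue-knobbed spare probe was moved by more than 20 mm (distance of spare from where it was at the start of the episode above 0.02 m).
It fails at once if the probe was let go and fell from more than 25 mm above its seat in the holder (horizontal distance between probe and holder_mouth below 0.05 m and z of probe in the frame of holder_mouth between 0.08 and 0.12 m and contact force between the fingers and probe below 0.05 N and linear speed of probe above 0.1 m/s).
It also fails if it takes over 54 s, if anything falls off the work surface, if the arm or the gripper's body presses on something with over 40 N, if the wrist force passes 120 N, or if a joint passes its speed limit or range.

## Working session

There is one attempt and no reset: what is moved stays moved. The work goes in short steps, Python scripts to look and compute and a tool call to move; the robot and the scene stay as the last step left them, time stands still between calls to the robot, and variables do not carry over. Pictures are saved under pics/ and viewed, on a budget of 10 in all, crops included, one or two more only if the job needs it, and the job is handed in when it is done.

Besides the shell and the picture viewer there is one more tool, called after "Emit:" as name(argument=value, ...) on one line, values as JSON. step_arm: Moves the arm, as the interface text tells. Its arguments: {"type":"object","properties":{"increments":{"type":"array","items":{"type":"array","items":{"type":"number"}}}},"required":["increments"]}

```bash
mkdir -p pics
cat > h.py <<'E'
import numpy as np, cv2
from station import state, vision, sign_off, masks_of
from scipy.spatial.transform import Rotation as R
def cloud(f):
    z=f["z_map"].astype(float); v,u=np.mgrid[:384,:512]
    p=np.stack([(u-f["cx"])/f["fx"]*z,-(v-f["cy"])/f["fy"]*z,-z,np.ones_like(z)],-1)
    w=p@np.linalg.inv(f["extrinsics"]).T
    w[z==0]=np.nan
    return w[...,:3]
def save(f,n,s=1): cv2.imwrite("pics/"+n,cv2.resize(f["image"][...,::-1],None,fx=s,fy=s))
def Rt():
    s=state(); q=s["orientation"]; return R.from_quat([q[1],q[2],q[3],q[0]]).as_matrix()
E
python3 - <<'E'
from h import *
s=state(); print(s); print(Rt().round(3))
ims=[]
for c in ["scene","top"]:
    f=vision.grab_frame(c); W=cloud(f); np.savez(c+".npz",W=W,im=f["image"]); ims.append(f["image"])
    for n in ["probe","rest_a","spare","holder_mouth"]:
        for d in masks_of(c,n):
            P=W[d["pixels"]]; print(c,n,round(d["p"],2),[int(x) for x in d["rect"]],np.nanmedian(P,0).round(),np.nanmin(P,0).round(),np.nanmax(P,0).round())
cv2.imwrite("pics/a.png",cv2.resize(np.vstack(ims)[...,::-1],(400,600)))
cv2.imwrite("pics/top.png",cv2.resize(ims[1][...,::-1],(800,600)))
E
```

```text
{'t': 0.0, 'joint_pos': array([ 1.28549987,  0.41799406, -0.01026535,  1.61417608,  0.00469358,
        1.11074212, -0.05298256]), 'dq': array([ 9.12243633e-06,  2.08427677e-03, -1.70495044e-05,  9.86667348e-05,
        4.84138702e-04,  5.24525871e-06,  7.97249121e-04]), 'tau': array([-3.67780531e-04, -8.51257253e+01,  6.38147481e-01, -4.25985432e+01,
       -4.89019160e-02,  1.88519759e-02,  2.01065104e-04]), 'position': array([ 150.73827352, -606.14123599,  204.81214538]), 'orientation': array([-0.08552876, -0.7017679 , -0.08642659,  0.70195234]), 'ft_force': array([-0.15497473,  0.27492478, -0.09880025]), 'moment': array([ 0.01358816, -0.01235456,  0.01928255]), 'opening': 93.98261050349602}
[[-0.     0.241 -0.97 ]
 [ 0.001 -0.97  -0.241]
 [-1.    -0.001  0.   ]]
scene probe 0.72 [208, 111, 28, 45] [ 507. -231.   55.] [ 412. -304.   -1.] [ 591. -190.   69.]
scene rest_a 0.88 [206, 123, 29, 42] [ 537. -210.    8.] [ 472. -253.   -3.] [ 591. -176.   56.]
scene spare 0.93 [325, 240, 57, 42] [569. 232.  55.] [498. 204.  -3.] [652. 258.  67.]
scene holder_mouth 0.71 [237, 171, 55, 54] [586. -15.  13.] [513. -97.  -5.] [636.  37. 105.]
top probe 0.66 [322, 203, 29, 51] [ 503. -234.   56.] [ 451. -263.   51.] [ 588. -194.   66.]
top probe 0.41 [134, 167, 22, 65] [557. 230.  56.] [504. 208.  -0.] [651. 263.  69.]
top rest_a 0.6 [312, 200, 33, 45] [ 530. -216.    8.] [ 476. -264.   -5.] [ 587. -178.   59.]
top spare 0.57 [134, 165, 25, 65] [558. 230.  57.] [504. 208.  -4.] [658. 254.  69.]
top holder_mouth 0.88 [231, 182, 38, 42] [573. -20.  14.] [526. -75.   2.] [635.  33. 107.]
top holder_mouth 0.61 [220, 93, 51, 55] [780.   5.  17.] [724. -60.  -1.] [861.  71. 135.]
```

View pics/top.png

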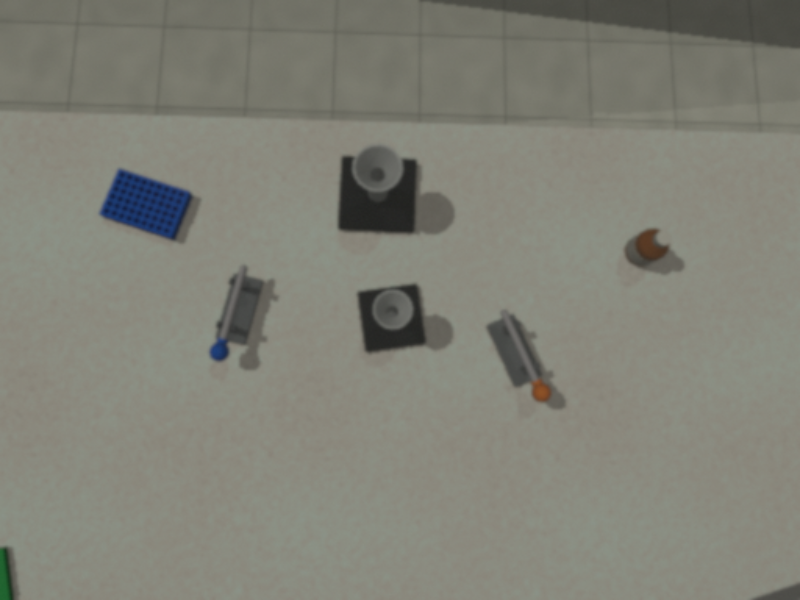

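View pics/a.png

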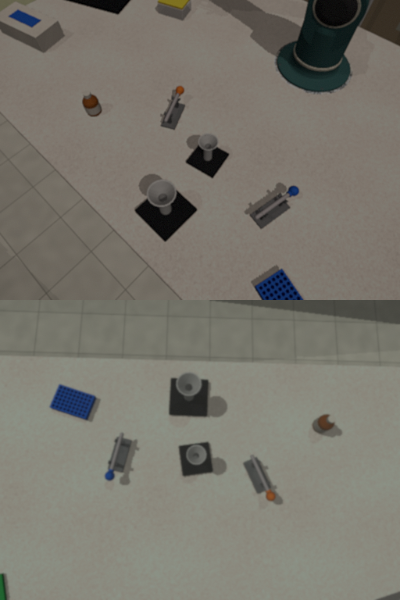

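The top view shows the orange knob at about (541,391), the blue knob at (219,352), the small funnel at (392,309) and the large decoy funnel at (377,168).

Run:
```python
from h import *
from scipy.optimize import least_squares
for c in ["scene","top"]:
    d=np.load(c+".npz"); W=d["W"]; hsv=cv2.cvtColor(d["im"],cv2.COLOR_RGB2HSV)
    near=np.hypot(W[...,0]-470,W[...,1]+250)<60
    m=near&(hsv[...,1]>130)&(hsv[...,0]<20); m=cv2.erode(m.astype(np.uint8),np.ones((2,2)))>0; P=W[m]
    r=least_squares(lambda x:np.linalg.norm(P-x,axis=1)-15,np.nanmean(P,0)-[0,0,8],loss="soft_l1")
    print(c,"knob",r.x.round(1),len(P),P.mean(0).round(1),P.max(0).round(1))
    m=(np.hypot(W[...,0]-580,W[...,1]+18)<60)&(W[...,2]>97)&(W[...,2]<115); Q=W[m]
    print("rim",len(Q),Q.min(0).round(1),Q.max(0).round(1),Q.mean(0).round(1),cv2.minEnclosingCircle(Q[:,:2].astype(np.float32)))
    m=near|(np.hypot(W[...,0]-530,W[...,1]+215)<90); m&=(W[...,2]>50)&(W[...,2]<60)
    S=W[m][:,:2]; mu=S.mean(0); print("stem",mu.round(1),np.linalg.svd(S-mu)[2][0].round(3),len(S))
```

```text
scene knob [ 463.9 -251.6   49.4] 58 [ 467.1 -245.1   59.6] [ 479.1 -237.6   68.6]
rim 177 [550.9 -48.4  97.1] [609.    8.6 104.8] [576.3 -22.8 100.6] ((579.5472412109375, -20.216751098632812), 29.710142135620117)
stem [ 522.3 -222.6] [0.919 0.394] 277
top knob [ 463.9 -252.4   50. ] 78 [ 464.7 -251.4   61.8] [ 477.6 -241.3   66.4]
rim 206 [552.2 -49.5  97. ] [608.6   6.3 106.6] [581.7 -21.6 101. ] ((581.3988037109375, -21.30740737915039), 29.355972290039062)
stem [ 521.4 -225.4] [-0.918 -0.397] 363
```

Emit:
step_arm(increments=[[0,-0.69,-1,0,0,0,0],[0,-0.69,-1,0,0,0,0],[0,-0.69,-1,0,0,0,0],[0,-0.69,-1,0,0,0,0],[0,-0.69,-1,0,0,0,0],[0,-0.69,-1,0,0,0,0],[0,-0.69,-1,0,0,0,0],[0,-0.69,-1,0,0,0,0],[0,-0.69,-1,0,0,0,0],[0,-0.69,-1,0,0,0,0]])

```text
t: 1.33
position: [392.9, -331.7, 205.7]
orientation: [0.086, 0.702, 0.086, -0.702]
ft_force: [0.8, -0.4, 0.4]
opening: 93.9
```

Emit:
step_arm(increments=[[0,-0.69,-1,0,0,0,0],[0,-0.69,-1,0,0,0,0],[0,-0.68,-0.97,0,0,0,0],[0.5,0,0,-0.85,0,0,0],[0.5,0,0,-0.85,0,0,0],[0.5,0,0,0,0,0,0],[0,0,0,0,0,0,0],[0,0,0,0,0,0,0]])

```text
t: 2.0
position: [463.3, -251.7, 160.3]
orientation: [-0.147, -0.691, -0.148, 0.692]
ft_force: [0.7, 0.2, 0.2]
opening: 94.1
```

Run:
```python
from h import *
f=vision.grab_frame("wrist"); W=cloud(f); save(f,"w1.png"); s=state(); M=Rt()
print(s["t"],s["position"],M.round(3),s["joint_pos"].round(2))
from scipy.optimize import least_squares
hsv=cv2.cvtColor(f["image"],cv2.COLOR_RGB2HSV)
near=np.hypot(W[...,0]-464,W[...,1]+252)<40
m=near&(hsv[...,1]>130)&(hsv[...,0]<20)&(W[...,2]>40)
m=cv2.erode(m.astype(np.uint8),np.ones((3,3)))>0; P=W[m]
print(len(P))
if len(P)>10:
    r=least_squares(lambda x:np.linalg.norm(P-x,axis=1)-15,P.mean(0)-[0,0,8],loss="soft_l1"); k=r.x; print("knob",k.round(1))
    m=(np.hypot(W[...,0]-464,W[...,1]+252)<140)&(W[...,2]>51)&(W[...,2]<58); S=W[m][:,:2]; S=S[(np.linalg.norm(S-k[:2],axis=1)>20)]
    mu=S.mean(0); v=np.linalg.svd(S-mu,full_matrices=False)[2][0]; print(mu,v,(mu-k[:2])/np.linalg.norm(mu-k[:2]))
    g=s["position"]-19*M[:,0]; print("rel tool/30",((k-g)@M/30).round(2))
```

```text
2.05 [ 463.74940861 -251.87892834  161.05196113] [[ 0.     0.409 -0.913]
 [-0.    -0.913 -0.409]
 [-1.     0.    -0.   ]] [ 0.68  0.31 -0.29  1.89  0.1   0.96 -0.8 ]
711
knob [ 464.3 -253.5   50.7]
[ 537.61042347 -220.28930645] [-0.91001957 -0.41456528] [0.91073983 0.41298058]
rel tool/30 [4.31 0.06 0.01]
```

View pics/w1.png

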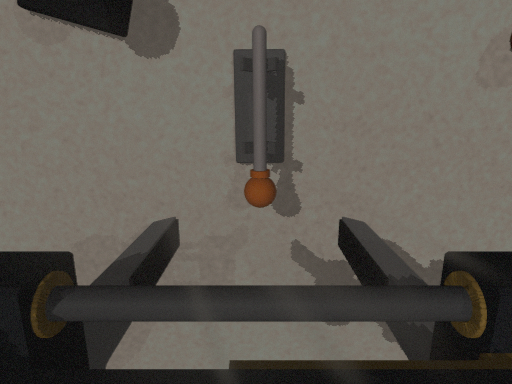

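The orange knob is at (260,190), centred between the fingers, with the stem pointing straight away.

Emit:
step_arm(increments=[[0.8,0.04,0,0,0,0,0],[0.8,0,0,0,0,0,0],[0.8,0,0,0,0,0,0.3],[0.8,0,0,0,0,0,0.3],[0.8,0,0,0,0,0,0.3],[0.33,0,0,0,0,0,0.3],[0,0,0,0,0,0,0.3],[0,0,0,0,0,0,0.3]])

```text
t: 2.72
position: [464.6, -253.0, 31.5]
orientation: [0.148, 0.692, 0.148, -0.691]
ft_force: [1.4, 0.5, 0.5]
opening: 65.8
```

Emit:
step_arm(increments=[[0,0,0,0,0,0,1],[0,0,0,0,0,0,1],[0,0,0,0,0,0,1],[0,0,0,0,0,0,1],[0,0,0,0,0,0,1],[0,0,0,0,0,0,1],[0,0,0,0,0,0,1],[0,0,0,0,0,0,1]])

```text
t: 3.38
position: [464.0, -252.8, 30.6]
orientation: [-0.148, -0.691, -0.148, 0.691]
ft_force: [0.5, -0.0, 0.0]
opening: 28.3
```

Emit:
step_arm(increments=[[-0.2,0,0,0,0,0,1],[-0.4,0,0,0,0,0,1],[-0.6,0,0,0,0,0,1],[-0.6,0,0,0,0,0,1],[-0.6,0,0,0,0,0,1],[-0.6,0,0,0,0,0,1],[-0.6,0,0,0,0,0,1],[-0.6,0,0,0,0,0,1],[-0.6,0,0,0,0,0,1],[-0.6,0,0,0,0,0,1]])

```text
t: 4.22
position: [463.9, -252.7, 194.6]
orientation: [0.148, 0.692, 0.148, -0.691]
ft_force: [0.3, 0.5, -1.5]
opening: 28.6
```

Emit:
step_arm(increments=[[-0.6,0,0,0,0,0,1],[-0.6,0,0,0,0,0,1],[-0.6,0,0,0,0,0,1],[-0.6,0,0,0,0,0,1],[-0.3,0,0,0,0,0,1],[0,0,0,0,0,0,1],[0,0,0,0,0,0,1]])

```text
t: 4.8
position: [463.9, -252.8, 273.6]
orientation: [0.148, 0.692, 0.148, -0.691]
ft_force: [0.1, 0.8, -2.1]
opening: 28.6
```

```bash
cat > look.py <<'E'
import sys
from h import *
f=vision.grab_frame("wrist"); save(f,sys.argv[1]+".png"); s=state(); M=Rt(); print(s["t"],s["position"],s["opening"],s["ft_force"],s["moment"])
g=s["position"]-19*M[:,0]
for c in ["wrist","scene"]:
    if c!="wrist": f=vision.grab_frame(c)
    W=cloud(f); 
    L=(W-g)@M  # tool-frame rel grasp
    m=(abs(L[...,1])<9)&(np.hypot(L[...,0],L[...,2])<170)&(W[...,2]>g[2]-160)&(W[...,2]>115)&(L[...,0]>-25)
    r=np.hypot(L[...,0],L[...,2])
    for lo,hi in [(0,25),(25,60),(60,100),(100,150)]:
        q=m&(r>lo)&(r<hi); print(c,lo,q.sum(),np.median(L[q],0).round(1) if q.any() else "")
E
python3 look.py w2
```

```text
4.85 [ 463.66261038 -252.65908257  272.89022071] 28.656437480136493 [-0.36955437  0.0926121  -0.86147468] [-0.05115535  0.08577216 -0.06276559]
wrist 0 2377 [-12.    0.4  -7.5]
wrist 25 1687 [ -5.2   0.9 -42.7]
wrist 60 2206 [ -3.8   0.5 -80.6]
wrist 100 1147 [-2.700e+00  1.000e-01 -1.093e+02]
scene 0 111 [-8.8 -2.1 -9.7]
scene 25 73 [ -3.   -4.1 -43.1]
scene 60 91 [ -1.6  -4.6 -80. ]
scene 100 99 [  -0.3   -4.2 -121.3]
```

View pics/w2.png

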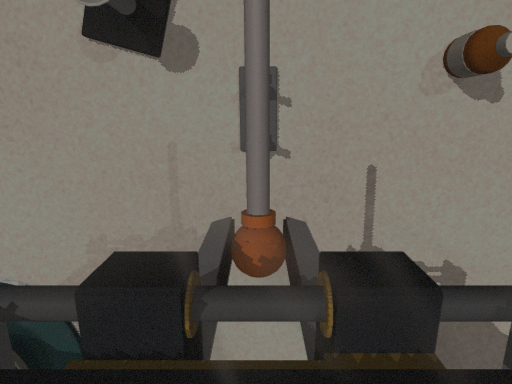

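It shows the probe held level in the grip, the knob at (260,248) and the stem pointing up the picture. Next I ease the grip in small steps.

Emit:
step_arm(increments=[[0,0,0,0,0,0,0.85],[0,0,0,0,0,0,0.8],[0,0,0,0,0,0,0.77],[0,0,0,0,0,0,0.75],[0,0,0,0,0,0,0.75]])

```text
t: 5.32
position: [464.0, -252.8, 273.3]
orientation: [-0.148, -0.691, -0.148, 0.692]
ft_force: [1.2, 0.6, -1.4]
opening: 28.5
```

```bash
python3 look.py w3
```

```text
5.3667 [ 464.0475528  -252.80854178  273.43133753] 28.726675452087413 [-0.23066199 -0.23407538 -1.58912947] [-0.01321292  0.06529207 -0.03160819]
wrist 0 2411 [-11.2   0.2  -7.5]
wrist 25 1679 [ -4.4   0.7 -42.9]
wrist 60 2202 [ -3.    0.3 -80.8]
wrist 100 1138 [-2.000e+00  1.000e-01 -1.093e+02]
scene 0 106 [-9.2 -1.8 -8.1]
scene 25 76 [ -3.3  -3.9 -40.6]
scene 60 91 [ -2.1  -4.6 -79.8]
scene 100 101 [  -0.3   -4.4 -120.6]
```

Emit:
step_arm(increments=[[0,0,0,0,0,0,0.74],[0,0,0,0,0,0,0.73],[0,0,0,0,0,0,0.73],[0,0,0,0,0,0,0.72],[0,0,0,0,0,0,0.72],[0,0,0,0,0,0,0.72]])

```text
t: 5.92
position: [464.1, -252.8, 273.5]
orientation: [0.148, 0.691, 0.148, -0.691]
ft_force: [-0.1, 0.3, -0.6]
opening: 28.7
```

```bash
python3 look.py w3
```

```text
5.9667 [ 464.07211758 -252.80756642  273.52299975] 28.681653323878045 [-0.07278136 -0.1646153  -0.68710787] [-0.0674162   0.07730351  0.00103822]
wrist 0 2407 [-11.3   0.2  -7.5]
wrist 25 1671 [ -4.5   0.7 -42.9]
wrist 60 2203 [ -3.1   0.3 -80.7]
wrist 100 1136 [-2.100e+00 -1.000e-01 -1.091e+02]
scene 0 110 [-9.3 -2.4 -9.4]
scene 25 75 [ -3.2  -3.9 -42.5]
scene 60 89 [ -2.1  -4.8 -81.5]
scene 100 102 [  -0.6   -4.5 -120.7]
```

Emit:
step_arm(increments=[[0,0,0,0,0,0,0.715],[0,0,0,0,0,0,0.71],[0,0,0,0,0,0,0.71]])

```text
t: 6.27
position: [464.1, -252.8, 273.6]
orientation: [0.148, 0.691, 0.148, -0.691]
ft_force: [-1.3, 0.2, -0.8]
opening: 28.4
```

```bash
python3 look.py w3|sed -n '1p;3,5p'
```

```text
6.3167 [ 464.0720393  -252.80936147  273.53843326] 28.92935231031218 [-0.10918377 -0.32914774 -1.0852491 ] [ 0.04386808 -0.00336557 -0.0105797 ]
wrist 25 1679 [ -4.4   0.7 -42.9]
wrist 60 2198 [ -3.1   0.3 -80.6]
wrist 100 1139 [  -1.9    0.3 -109.1]
```

Emit:
step_arm(increments=[[0,0,0,0,0,0,0.707],[0,0,0,0,0,0,0.705],[0,0,0,0,0,0,0.705]])

```text
t: 6.62
position: [464.1, -252.8, 273.5]
orientation: [-0.148, -0.691, -0.148, 0.691]
ft_force: [0.3, -0.4, -0.4]
opening: 28.6
```

```bash
python3 look.py w3|sed -n '1p;3,5p'
```

```text
6.6667 [ 464.05283386 -252.81925422  273.54153934] 28.644554972339506 [ 0.32378483 -0.2433909   0.0329738 ] [-0.02902233  0.03020966  0.06185628]
wrist 25 1684 [ -4.5   0.7 -42.9]
wrist 60 2203 [ -3.1   0.3 -80.7]
wrist 100 1133 [-2.000e+00 -1.000e-01 -1.092e+02]
```

Emit:
step_arm(increments=[[0,0,0,0,0,0,0.702],[0,0,0,0,0,0,0.7],[0,0,0,0,0,0,0.7]])

```text
t: 6.97
position: [464.1, -252.8, 273.5]
orientation: [-0.148, -0.691, -0.148, 0.691]
ft_force: [-0.2, -0.4, -0.5]
opening: 28.8
```

```bash
python3 look.py w3|sed -n '1p;3,5p'
```

```text
7.0167 [ 464.06558127 -252.82276545  273.52461989] 28.759837549369614 [ 0.44972001  0.07703608 -0.07832558] [-0.0383965   0.05492994 -0.02189495]
wrist 25 1677 [ -4.1   0.7 -43. ]
wrist 60 2191 [ -2.4   0.3 -80.6]
wrist 100 1138 [  -1.1    0.3 -109.3]
```

Emit:
step_arm(increments=[[0,0,0,0,0,0,0.698],[0,0,0,0,0,0,0.698],[0,0,0,0,0,0,0.698]])

```text
t: 7.32
position: [464.1, -252.8, 273.5]
orientation: [-0.148, -0.691, -0.148, 0.691]
ft_force: [0.1, 0.0, -1.1]
opening: 29.3
```

```bash
python3 look.py w3|sed -n '1p;3,5p'
```

```text
7.3667 [ 464.05935601 -252.81883697  273.52099732] 29.358491526932855 [-0.77821289  0.37720571 -0.51777287] [-0.00762334  0.04695719  0.0144014 ]
wrist 25 1676 [ -3.7   0.7 -42.9]
wrist 60 2173 [ -1.7   0.3 -80.7]
wrist 100 1146 [  -0.2    0.3 -109.6]
```

Emit:
step_arm(increments=[[0,0,0,0,0,0,0.697],[0,0,0,0,0,0,0.697],[0,0,0,0,0,0,0.697],[0,0,0,0,0,0,0.697]])

```text
t: 7.75
position: [464.1, -252.8, 273.6]
orientation: [-0.148, -0.691, -0.148, 0.691]
ft_force: [-0.5, 0.1, -0.3]
opening: 28.7
```

```bash
python3 look.py w3|sed -n '1p;3,5p'
```

```text
7.8 [ 464.0572644  -252.83725842  273.52310526] 29.038864102147926 [-0.09189969  0.12570995 -1.173893  ] [-0.03479777  0.03761296 -0.01188271]
wrist 25 1678 [ -3.5   0.7 -42.9]
wrist 60 2162 [ -1.3   0.3 -80.7]
wrist 100 1146 [   0.3    0.3 -109.6]
```

Emit:
step_arm(increments=[[0,0,0,0,0,0,0.696],[0,0,0,0,0,0,0.696],[0,0,0,0,0,0,0.696],[0,0,0,0,0,0,0.696]])

```text
t: 8.18
position: [464.1, -252.8, 273.5]
orientation: [-0.148, -0.691, -0.148, 0.691]
ft_force: [-0.2, 0.8, -0.8]
opening: 29.0
```

```bash
python3 look.py w3|sed -n '1p;3,5p'
```

```text
8.2333 [ 464.0768228  -252.83958579  273.54231551] 29.220936347417158 [-0.44272286 -0.3768626  -1.70958398] [ 0.01772727 -0.01583336  0.02051325]
wrist 25 1658 [ -3.2   0.7 -43.1]
wrist 60 2151 [ -0.8   0.3 -80.7]
wrist 100 1150 [   1.     0.3 -109.8]
```

Emit:
step_arm(increments=[[0,0,0,0,0,0,0.694],[0,0,0,0,0,0,0.694],[0,0,0,0,0,0,0.694],[0,0,0,0,0,0,0.694]])

```text
t: 8.62
position: [464.1, -252.8, 273.5]
orientation: [-0.148, -0.691, -0.148, 0.691]
ft_force: [-0.4, 0.6, -1.0]
opening: 29.4
```

```bash
python3 look.py w3|sed -n '1p;3,5p'
```

```text
8.6667 [ 464.07306832 -252.80158871  273.53949791] 29.045916746957992 [-0.15427339 -0.2471551  -1.03068426] [-2.96545634e-02 -1.13473252e-05  1.59613454e-02]
wrist 25 1149 [ 20.2   0.7 -36.1]
wrist 60 1064 [ 41.9   0.1 -66.8]
wrist 100 735 [ 63.    0.1 -97.6]
```

Emit:
step_arm(increments=[[0,0,0,0,0,0,0.693],[0,0,0,0,0,0,0.693],[0,0,0,0,0,0,0.693]])

```text
t: 8.97
position: [464.1, -252.8, 273.5]
orientation: [-0.148, -0.691, -0.148, 0.691]
ft_force: [0.1, -0.6, -0.5]
opening: 28.8
```

```bash
python3 look.py w3|sed -n '1p;3,5p'
```

```text
9.0167 [ 464.09468012 -252.82673453  273.544269  ] 28.839741561978165 [-0.65664958 -0.36640483 -0.64074244] [-0.02339374  0.0428024   0.0351595 ]
wrist 25 799 [ 31.3   0.7 -26.4]
wrist 60 638 [ 61.5   0.  -47.8]
wrist 100 407 [ 92.3  -0.1 -69.9]
```

Emit:
step_arm(increments=[[0,0,0,0,0,0,0.692],[0,0,0,0,0,0,0.692],[0,0,0,0,0,0,0.692]])

```text
t: 9.32
position: [464.1, -252.8, 273.5]
orientation: [-0.148, -0.691, -0.148, 0.691]
ft_force: [-0.6, -0.5, -1.1]
opening: 29.6
```

```bash
python3 look.py w3|sed -n '1p;3,5p'
```

```text
9.3667 [ 464.04790535 -252.81694954  273.5329117 ] 28.946576497256515 [-0.31315897 -0.12395609 -0.39466933] [-0.09298772  0.05350426 -0.0487163 ]
wrist 25 791 [ 31.3   0.7 -26.3]
wrist 60 640 [ 62.1   0.1 -47.3]
wrist 100 399 [ 93.2  -0.  -69.2]
```

Emit:
step_arm(increments=[[0,0,0,0,0,0,0.691],[0,0,0,0,0,0,0.691],[0,0,0,0,0,0,0.691]])

```text
t: 9.67
position: [464.1, -252.8, 273.5]
orientation: [-0.148, -0.691, -0.148, 0.691]
ft_force: [0.7, 0.8, -1.6]
opening: 29.2
```

```bash
python3 look.py w3|sed -n '1p;2,5p'
```

```text
9.7167 [ 464.08390345 -252.8059128   273.53514951] 29.153187039477075 [ 0.28279247 -0.1415081  -0.9771707 ] [ 0.02641323 -0.0141815   0.01123611]
wrist 0 2219 [-10.7   0.2  -5.6]
wrist 25 723 [ 33.6   0.7 -23.4]
wrist 60 554 [ 65.9   0.4 -42.3]
wrist 100 347 [ 98.5  -0.1 -61.5]
```

Emit:
step_arm(increments=[[0,0,0,0,0,0,0.69],[0,0,0,0,0,0,0.69],[0,0,0,0,0,0,0.69]])

```text
t: 10.02
position: [464.1, -252.8, 273.5]
orientation: [-0.148, -0.691, -0.148, 0.691]
ft_force: [0.0, -0.0, -1.1]
opening: 29.5
```

```bash
python3 look.py w3|sed -n '1p;2,5p'
```

```text
10.0667 [ 464.06371514 -252.80268033  273.49327565] 29.01815198918829 [ 0.05418814 -0.01203551 -0.84185485] [-0.01366831  0.02675457  0.01739974]
wrist 0 2109 [-11.    0.2  -5. ]
wrist 25 592 [ 36.6   0.7 -18.1]
wrist 60 452 [ 71.    0.7 -32.2]
wrist 100 264 [ 1.06e+02 -1.00e-01 -4.66e+01]
```

Emit:
step_arm(increments=[[0,0,0,0,0,0,0.689],[0,0,0,0,0,0,0.689],[0,0,0,0,0,0,0.689]])

```text
t: 10.37
position: [464.1, -252.8, 273.5]
orientation: [-0.148, -0.691, -0.148, 0.691]
ft_force: [-0.3, -0.2, -1.1]
opening: 29.4
```

```bash
python3 look.py w3|sed -n '1p;2,5p'
```

```text
10.4167 [ 464.04712434 -252.82265205  273.51779485] 29.778069427946726 [-0.38223485 -0.77247945 -1.16587845] [-0.01107482 -0.03663358 -0.00403838]
wrist 0 2047 [-11.1   0.2  -4.5]
wrist 25 530 [ 37.9   0.7 -15.3]
wrist 60 399 [ 73.7   0.7 -26.7]
wrist 100 229 [ 1.096e+02 -1.000e-01 -3.840e+01]
```

Emit:
step_arm(increments=[[0,0,0,0,0,0,0.688],[0,0,0,0,0,0,0.688],[0,0,0,0,0,0,0.688]])

```text
t: 10.72
position: [464.1, -252.8, 273.5]
orientation: [0.148, 0.691, 0.148, -0.691]
ft_force: [0.8, -0.1, -1.6]
opening: 29.2
```

```bash
python3 look.py w3|sed -n '1p;2,5p'
```

```text
10.7667 [ 464.0667103  -252.8506478   273.52360133] 29.373886636570695 [-0.50297298  0.5773344  -1.13285625] [ 0.00171993 -0.00345367  0.0621702 ]
wrist 0 2010 [-11.2   0.2  -4.4]
wrist 25 480 [ 38.9   0.7 -13.3]
wrist 60 359 [ 74.5   0.6 -22.8]
wrist 100 215 [111.   -0.2 -32.7]
```

Emit:
step_arm(increments=[[0,0,0,0,0,0,0.687],[0,0,0,0,0,0,0.687],[0,0,0,0,0,0,0.687]])

```text
t: 11.07
position: [464.1, -252.8, 273.5]
orientation: [-0.148, -0.691, -0.148, 0.691]
ft_force: [-0.4, 0.3, -1.8]
opening: 29.3
```

```bash
python3 look.py w3|sed -n '1p;2,5p'
```

```text
11.1167 [ 464.06688978 -252.81885489  273.53768501] 29.41430348026178 [ 0.2413928   0.58001646 -0.81513275] [-0.00732967 -0.03550308  0.01333979]
wrist 0 1925 [-11.2   0.2  -4. ]
wrist 25 365 [40.4  0.7 -8.9]
wrist 60 286 [ 76.1  -0.  -14.1]
wrist 100 166 [114.2  -0.2 -19.8]
```

Emit:
step_arm(increments=[[0,0,0,0,0,0,0.6865],[0,0,0,0,0,0,0.6865],[0,0,0,0,0,0,0.6865],[0,0,0,0,0,0,0.6865]])

```text
t: 11.5
position: [464.1, -252.8, 273.5]
orientation: [-0.148, -0.691, -0.148, 0.691]
ft_force: [0.3, -0.1, -0.8]
opening: 29.5
```

```bash
python3 look.py w3
```

```text
11.55 [ 464.09399366 -252.8189516   273.51730985] 29.63847976292507 [-0.29948402  0.02047689 -1.42949046] [-0.00586389  0.02265257  0.03958628]
wrist 0 1915 [-11.4   0.2  -3.7]
wrist 25 345 [41.1  0.7 -8.2]
wrist 60 273 [ 76.8  -0.1 -12.6]
wrist 100 159 [115.1  -0.2 -17.4]
scene 0 133 [-4.9 -2.1 -7.2]
scene 25 78 [41.9 -3.6 -7.6]
scene 60 80 [ 77.9  -4.3 -12.6]
scene 100 63 [117.2  -3.9 -17.9]
```

View pics/w3.png

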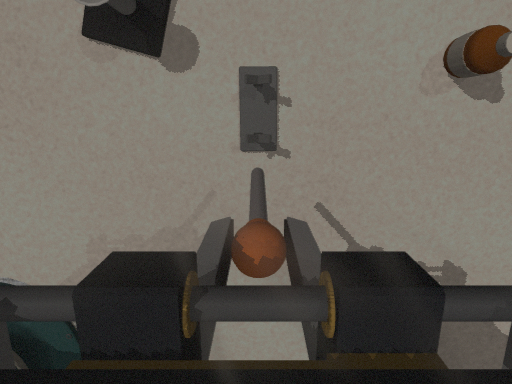

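The probe hangs about 7–8° off plumb, held there by friction. I'll tilt the tool by that much rather than risk a looser grip.

Emit:
step_arm(increments=[[0,0,0,0,-0.2,0,0.6865],[0,0,0,0,-0.2,0,0.6865],[0,0,0,0,-0.2,0,0.6865],[0,0,0,0,-0.2,0,0.6865],[0,0,0,0,-0.2,0,0.6865],[0,0,0,0,-0.2,0,0.6865],[0,0,0,0,0,0,0.6865],[0,0,0,0,0,0,0.6865],[0,0,0,0,0,0,0.6865],[0,0,0,0,0,0,0.6865]])

```text
t: 12.43
position: [463.9, -253.0, 273.6]
orientation: [-0.157, -0.647, -0.138, 0.733]
ft_force: [0.3, -0.3, -0.5]
opening: 29.6
```

```bash
cat > stem.py <<'E'
from h import *
s=state(); M=Rt(); g=s["position"]-19*M[:,0]; print(s["t"],g.round(1),s["opening"],s["ft_force"].round(1)); print(M.round(3))
for c in ["wrist","scene","top"]:
    f=vision.grab_frame(c); W=cloud(f); L=W-g; a=L@M
    m=(np.hypot(L[...,0],L[...,1])<35)&(abs(a[...,1])<10)&(L[...,2]<-26)&(L[...,2]>-142)
    P=L[m]
    if len(P)<15: print(c,len(P)); continue
    k=np.polyfit(P[:,2],P[:,:2],1); res=P[:,:2]-P[:,2:]*k[0]-k[1]
    print(c,len(P),"lean deg xy",np.degrees(np.arctan(-k[0])).round(1),"offs at -40,-140",(k[1]-40*k[0]).round(1),(k[1]-140*k[0]).round(1),res.std(0).round(1),"zmin",P[:,2].min().round())
E
python3 stem.py
```

```text
12.4333 [ 466.1 -252.   292.4] 29.5985251423909 [ 0.3 -0.3 -0.5]
[[-0.114  0.409 -0.905]
 [-0.051 -0.913 -0.406]
 [-0.992  0.     0.125]]
wrist 819 lean deg xy [1.  0.9] offs at -40,-140 [3.6 1. ] [5.3 2.6] [1.8 3.1] zmin -135.0
scene 203 lean deg xy [1.3 1.2] offs at -40,-140 [1.4 4.4] [3.7 6.5] [2.9 2.7] zmin -139.0
top 0
```

Plumb to about 1.5°, still, with no slip. I grip firmly again.

Emit:
step_arm(increments=[[0,0,0,0,0,0,0.6865],[0,0,0,0,0,0,0.7],[0,0,0,0,0,0,0.72],[0,0,0,0,0,0,0.8],[0,0,0,0,0,0,1],[0,0,0,0,0,0,1],[0,0,0,0,0,0,1],[0,0,0,0,0,0,1],[0,0,0,0,0,0,1]])

```text
t: 13.33
position: [464.1, -252.8, 273.6]
orientation: [-0.157, -0.647, -0.138, 0.734]
ft_force: [-0.2, 0.2, -0.7]
opening: 28.4
```

```bash
python3 stem.py
python3 - <<'E'
from h import *
M=Rt(); p=state()["position"]
print(((np.array([580.5,-21,273.6])-np.array([466+2,-252+2,273.6]))@M/30).round(2))
E
```

```text
13.3333 [ 466.2 -251.8  292.4] 28.382047315892866 [-0.2  0.2 -0.7]
[[-0.114  0.409 -0.905]
 [-0.051 -0.912 -0.406]
 [-0.992 -0.     0.125]]
wrist 856 lean deg xy [1.9 1.4] offs at -40,-140 [4.3 1.3] [7.7 3.8] [1.8 3.1] zmin -135.0
scene 201 lean deg xy [1.9 1.4] offs at -40,-140 [1.9 4.7] [5.3 7.1] [2.9 2.8] zmin -137.0
top 0
[-0.82 -5.43 -6.49]
```

Emit:
step_arm(increments=[[-0.1,-0.68,-0.81,0,0,0,1],[-0.1,-0.68,-0.81,0,0,0,1],[-0.1,-0.68,-0.81,0,0,0,1],[-0.1,-0.68,-0.81,0,0,0,1],[-0.1,-0.68,-0.81,0,0,0,1],[-0.1,-0.68,-0.81,0,0,0,1],[-0.1,-0.68,-0.81,0,0,0,1],[-0.1,-0.68,-0.81,0,0,0,1],[0,0,0,0,0,0,1],[0,0,0,0,0,0,1]])

```text
t: 14.32
position: [576.3, -22.0, 272.6]
orientation: [-0.158, -0.646, -0.14, 0.733]
ft_force: [-0.3, -1.0, -1.8]
opening: 28.5
```

```bash
cat >> stem.py <<'E'
f=vision.grab_frame("scene"); save(f,"s2.png",1); cv2.imwrite("pics/s2.png",cv2.resize(f["image"][80:260,180:340,::-1],None,fx=3,fy=3,interpolation=cv2.INTER_CUBIC))
W=cloud(f)
m=(np.hypot(W[...,0]-580,W[...,1]+21)<33)&(W[...,2]>97)&(W[...,2]<108); Q=W[m]; print("rim",len(Q),cv2.minEnclosingCircle(Q[:,:2].astype(np.float32)))
E
python3 stem.py
```

```text
14.3167 [578.5 -21.  291.5] 28.545544606697746 [-0.3 -1.  -1.8]
[[-0.115  0.412 -0.904]
 [-0.051 -0.911 -0.409]
 [-0.992 -0.001  0.125]]
wrist 853 lean deg xy [1.9 1.4] offs at -40,-140 [4.2 1.3] [7.6 3.8] [1.8 3.1] zmin -135.0
scene 208 lean deg xy [1.9 1.4] offs at -40,-140 [2.  2.3] [5.3 4.8] [2.5 2.8] zmin -138.0
top 0
rim 176 ((579.9847412109375, -20.454267501831055), 29.908567428588867)
```

View pics/s2.png

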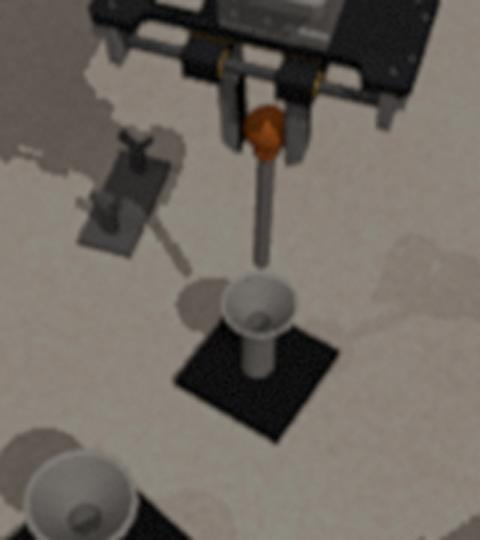

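The scene view shows the stem tip at (262,262), over the small funnel centred near (260,300). I trim the tilt and start lowering.

Emit:
step_arm(increments=[[0,0,-0.03,0,-0.35,0,1],[0.3,0,-0.05,0,0,0,1],[0.4,0,-0.065,0,0,0,1],[0.4,0,-0.065,0,0,0,1],[0.4,0,-0.065,0,0,0,1],[0.4,0,-0.065,0,0,0,1],[0,0,0,0,0,0,1],[0,0,0,0,0,0,1]])

```text
t: 15.18
position: [576.3, -23.5, 214.4]
orientation: [-0.159, -0.633, -0.136, 0.746]
ft_force: [0.2, -0.3, -0.1]
opening: 28.8
```

Emit:
step_arm(increments=[[0.15,0,-0.024,0,0,0,1],[0.15,0,-0.024,0,0,0,1],[0.15,0,-0.024,0,0,0,1],[0.15,0,-0.024,0,0,0,1],[0,0,0,0,0,0,1]])

```text
t: 15.6
position: [576.3, -23.4, 195.9]
orientation: [-0.159, -0.633, -0.136, 0.746]
ft_force: [-0.4, -0.3, -0.8]
opening: 28.7
```

```bash
python3 stem.py; python3 -c "
from h import *
print(state()['moment'].round(2))"
```

```text
15.6 [579.1 -22.2 214.7] 28.681001546643373 [-0.4 -0.3 -0.8]
[[-0.149  0.409 -0.9  ]
 [-0.066 -0.912 -0.404]
 [-0.987 -0.001  0.163]]
wrist 1528 lean deg xy [1.6 1.2] offs at -40,-140 [3.1 0.8] [5.9 3. ] [10.8  6.8] zmin -142.0
scene 235 lean deg xy [-1.4 -2.4] offs at -40,-140 [1.7 4.7] [-0.8  0.6] [10.8  5.9] zmin -142.0
top 0
rim 180 ((579.9183959960938, -20.48250961303711), 29.997241973876953)
[ 0.09 -0.19 -0.03]
```

Emit:
step_arm(increments=[[0,-0.03,-0.03,0,0,0,1],[0.1,0,-0.016,0,0,0,1],[0.1,0,-0.016,0,0,0,1],[0.1,0,-0.016,0,0,0,1],[0.1,0,-0.016,0,0,0,1],[0.1,0,-0.016,0,0,0,1],[0,0,0,0,0,0,1]])

```text
t: 16.38
position: [576.7, -22.3, 180.8]
orientation: [-0.159, -0.633, -0.136, 0.746]
ft_force: [0.0, -0.2, -1.2]
opening: 28.7
```

Emit:
step_arm(increments=[[0.1,0,-0.016,0,0,0,1],[0.1,0,-0.016,0,0,0,1],[0.1,0,-0.016,0,0,0,1],[0.1,0,-0.016,0,0,0,1],[0.1,0,-0.016,0,0,0,1],[0,0,0,0,0,0,1]])

```text
t: 16.88
position: [576.7, -22.3, 165.7]
orientation: [-0.159, -0.633, -0.136, 0.745]
ft_force: [0.1, 0.1, -1.0]
opening: 28.5
```

Emit:
step_arm(increments=[[0.1,0,-0.016,0,0,0,1],[0.1,0,-0.016,0,0,0,1],[0.1,0,-0.016,0,0,0,1],[0.1,0,-0.016,0,0,0,1],[0.1,0,-0.016,0,0,0,1],[0,0,0,0,0,0,1]])

```text
t: 17.38
position: [576.7, -22.3, 150.5]
orientation: [-0.159, -0.633, -0.136, 0.745]
ft_force: [0.5, -0.6, -1.2]
opening: 28.7
```

Emit:
step_arm(increments=[[0.1,0,-0.016,0,0,0,1],[0.1,0,-0.016,0,0,0,1],[0.1,0,-0.016,0,0,0,1],[0.07,0,-0.01,0,0,0,1],[0,0,0,0,0,0,1]])

```text
t: 17.8
position: [576.6, -22.3, 139.4]
orientation: [-0.159, -0.633, -0.136, 0.745]
ft_force: [-0.0, -0.2, 0.5]
opening: 28.3
```

Emit:
step_arm(increments=[[0.03,0,-0.005,0,0,0,1],[0.03,0,-0.005,0,0,0,1],[0,0,0,0,0,0,1]])

```text
t: 18.05
position: [577.2, -22.3, 138.5]
orientation: [-0.16, -0.633, -0.136, 0.745]
ft_force: [0.0, 0.7, 3.9]
opening: 28.3
```

Floor contact: +3.9 N at a knob height of about 157 mm, as expected for fully home. Release and withdraw.

Emit:
step_arm(increments=[[0,0,0,0,0,0,0.68],[0,0,0,0,0,0,0.6],[0,0,0,0,0,0,0.4],[0,0,0,0,0,0,0.2],[0,0,0,0,0,0,0.2],[0,0,0,0,0,0,0.2]])

```text
t: 18.55
position: [576.9, -22.3, 138.1]
orientation: [-0.16, -0.633, -0.136, 0.745]
ft_force: [0.6, 0.1, -0.4]
opening: 59.8
```

Emit:
step_arm(increments=[[-0.3,0,0.05,0,0,0,0.2],[-0.5,0,0.08,0,0,0,0.2],[-0.8,0,0.13,0,0,0,0.2],[-0.8,0,0.13,0,0,0,0.2],[-0.8,0,0.13,0,0,0,0.2],[-0.8,0,0.13,0,0,0,0.2],[0,0,0,0,0,0,0.2],[0,0,0,0,0,0,0.2]])

```text
t: 19.22
position: [577.5, -22.2, 261.3]
orientation: [-0.16, -0.634, -0.135, 0.744]
ft_force: [0.3, -0.8, 0.2]
opening: 75.4
```

Run:
```python
from h import *
from scipy.optimize import least_squares
print(state()["t"],state()["position"],state()["opening"])
for c in ["scene","wrist"]:
    f=vision.grab_frame(c); W=cloud(f); hsv=cv2.cvtColor(f["image"],cv2.COLOR_RGB2HSV)
    if c=="scene": cv2.imwrite("pics/s3.png",cv2.resize(f["image"][80:300,180:400,::-1],None,fx=2.6,fy=2.6))
    for n,xy,h in [("orange",(580,-21),(0,20)),("blue",(505,208),(105,130))]:
        m=(np.hypot(W[...,0]-xy[0],W[...,1]-xy[1])<45)&(hsv[...,1]>120)&(hsv[...,0]>=h[0])&(hsv[...,0]<=h[1]); P=W[m]
        if len(P)<15: print(c,n,len(P)); continue
        r=least_squares(lambda x:np.linalg.norm(P-x,axis=1)-15,P.mean(0)-[0,0,8],loss="soft_l1"); print(c,n,r.x.round(1))
        if c=="scene" and n=="blue":
            W0=np.load("scene.npz")["W"]; print("blue start",W0[m].mean(0),"now",P.mean(0))
```

```text
19.2167 [577.53530381 -22.17520037 261.31845768] 75.41963637422275
scene orange [581.9 -27.8 156.8]
scene blue [517.4 243.5  49.5]
blue start [nan nan nan] now [521.18387964 241.32533965  61.09019629]
wrist orange [588.4 -26.2 182.5]
wrist blue [518.4 241.   50.5]
```

View pics/s3.png

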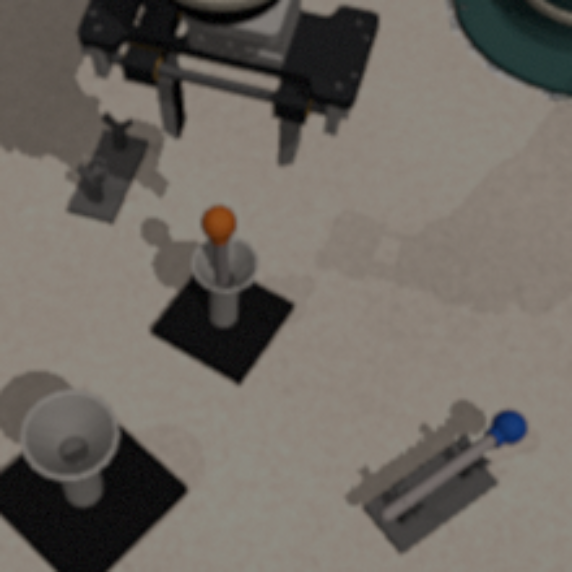

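The probe stands home in the small holder, knob at (219,224). The gripper is clear and the blue probe lies on its rest at (509,427).

```bash
python3 -c "
from station import sign_off; print(sign_off())"
```

```text
the job is handed in; nothing more can be done
None
```

The orange-knobbed probe stands fully home in the small funnel holder, released. I handed the job in at about 19 s of the 54 s allowed.

- **Lift and ease:** I gripped the probe by its knob and lifted it level, with the knob at about 290 mm. I then eased the grip in small steps of closure. Friction stopped the swing 7–8° short of plumb, so I tilted the tool by that much; it then hung within about 1.5° and did not slip.
- **Regrip and lower:** I gripped it firmly again; the lean then read about 2.3°, so I tilted the tool another 2°. I lowered it until it touched the floor of the holder (3.9 N upward), then let go and withdrew.
- **Last checks:** The scene camera put the knob at (582, -28, 157) mm. That is about 7 mm from the holder's axis and at the 55 mm height expected when fully home, with only a slight lean in the picture. The gripper is clear above it.
- **Blue probe:** It still lies on its rest and the arm never went near it. My before-and-after comparison of its position failed because of missing depth readings, so this rests on the last picture.
- **Disagreement:** The wrist camera's fit of the orange knob gave a height of 182 mm. I discounted it as a bad fit, because the scene camera and the floor contact agreed with each other.
- **Not measured:** The grip force cannot be read. I judged firm or eased from the closure and how the probe behaved.

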